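Index the sample carousel to its next station

TASK

Move the sample carousel on to its next station: pull the blue sprung index knob up out of its hole, turn the carousel counterclockwise (seen from above) and let the pin spring fully home in the next hole, which is hidden under the turntable some 35 to 55 degrees on and has to be found by feel. Never force the turntable against a pin that sits in a hole (light pushes only, the pin bends at about 30 N), keep the vials standing on the turntable, disturb nothing else on the bench, and let go at the end.

Things in the scene. Friction and masses are not known exactly. Their poses are not given: they have to be found in the camera images.
- stand: Fixed round grey drum, 252 mm across and 48 mm high, that carries the turntable; origin on the bench on the turning axis, z up. In its frame the plunger starts 115 mm from the axis in the direction 155 degrees counterclockwise from the drum's x axis.
- axis_top (a point): Point on the vertical turning axis at the height of the turntable's upper face (60 mm above the bench). The turntable is an aluminium disc 270 mm across and 10 mm thick, with a dark hub 32 mm across and 16 mm high at its middle.
- turntable (a joint): Angle of the turntable (rad), 0 at the start in the first hole, growing counterclockwise seen from above; free travel -0.08 to 1.25 with the pin out. It turns with light friction (about 1 N at the knob) and stays where it is left.
- plunger (a joint): How far the sprung index plunger is pulled up (m): 0 fully home in a hole, about 0.009 with its pin resting on the index plate between holes, 0.016 the end of its stroke. The spring pulls it down with 6 N at home and about 9 N on the plate. Over a hole a released plunger snaps down by itself and locks the turntable; a side push of 30 N on the locked pin damages it.
- pin_foot (a point): Lower end of the plunger's steel pin, 8 mm across with a round tip, hidden in the drum. Its holes leave it 1.5 mm play each way along its circle. The next hole lies 35 to 55 degrees (0.61 to 0.96 rad) counterclockwise from the first; its exact place differs from plate to plate, with no other hole between. With the pin riding on the plate the turntable takes about 3 to 4 N at the knob to turn.
- knob (a point): Centre of the blue round knob on top of the plunger, 28 mm across and 20 mm high, axis vertical; with the plunger home this point is 34 mm above the turntable's face (94 mm above the bench). Below it is a brass boss 22 mm across and 22 mm high. The knob travels round the axis at 115 mm radius with the turntable and up and down with the plunger.
- vial0_mid (a point): Middle (27.5 mm up) of a loose amber vial with a red cap, 30 mm across and 55 mm high, that stands on the turntable about 50 mm from the axis and rides round with it; its z axis is the vial's.
- vial1_mid (a point): Middle (27.5 mm up) of a loose amber vial with a yellow cap, 30 mm across and 55 mm high, that stands on the turntable about 50 mm from the axis and rides round with it; its z axis is the vial's.
- vial2_mid (a point): Middle (27.5 mm up) of a loose amber vial with a green cap, 30 mm across and 55 mm high, that stands on the turntable about 50 mm from the axis and rides round with it; its z axis is the vial's.
- reagent: Amber reagent bottle with blue cap, 64 mm across, 150 mm high; origin at the centre of its underside. A bystander on the bench.
- flask: Conical flask, 84 mm across, 118 mm high; origin at the centre of its underside. A bystander on the bench.
- tip_box: Blue and yellow pipette tip box, 85 x 125 x 67 mm; origin at the centre of its underside. A bystander on the bench.
- beaker: Clear beaker, 70 mm across, 85 mm high; origin at the centre of its underside. A bystander on the bench.
- tube_rack: White rack of capped tubes, 60 x 190 x 86 mm; origin at the centre of its underside. A bystander on the bench.
Mind the look-alikes: they are no part of the job. Leave any black look-alike of the part that bears vial2_mid alone.

How it is judged (in metres and radians):
On the way, in this order (a step that is already met when the one before it is completed fails the run):
1. the plunger is pulled clear of the first hole (value of joint plunger above 0.0085 m and value of joint turntable below 0.15 rad).
2. the turntable is turned on with the pin out of the hole (value of joint plunger above 0.007 m and value of joint turntable above 0.3 rad).
At the end, for the whole second after the job is handed in: The plunger is within 2 mm of fully home in the next hole, the turntable stands at rest between 0.55 and 1.02 rad counterclockwise of its start, and all three vials stand upright (within 0.15 rad) on the turntable, each within 100 mm of its axis (value of joint plunger below 0.002 m and value of joint turntable between 0.55 and 1.02 rad and velocity of joint turntable between -0.03 and 0.03 rad/s and angle between each of vial0_mid, vial1_mid, vial2_mid's own z axis and vertical below 0.15 rad and height (world z) of each of vial0_mid, vial1_mid, vial2_mid above 0.08 m and horizontal distance between each of vial0_mid, vial1_mid, vial2_mid and axis_top below 0.1 m); the robot touches nothing.
It fails at once if the index pin, sitting in a hole, is pressed against the hole's side with more than 30 N (contact force between plunger_c0 and anything else above 30 N and value of joint plunger below 0.004 m).
It fails at once if a vial tips over or leaves the turntable (angle between any of vial0_mid, vial1_mid, vial2_mid's own z axis and vertical above 0.5 rad or horizontal distance between any of vial0_mid, vial1_mid, vial2_mid and axis_top above 0.12 m).
It fails at once if a bystander on the bench is shifted by more than 20 mm (distance of any of reagent, flask, tip_box, beaker, tube_rack from where it was at the start of the episode above 0.02 m).
It also fails if it takes over 43 s, if anything falls off the work surface, if the arm or the gripper's body presses on something with over 40 N, if the wrist force passes 120 N, or if a joint passes its speed limit or range.

ROBOT

A 7-joint arm with a two-finger parallel gripper is mounted at the origin on the work surface. World frame = base frame: x ahead of the robot, y to its left, z up, the work surface at z = 0. Lengths are in m, angles in degrees, forces in N, time in s.
With the tool pointing down it reaches from about 0.4 to 0.875 m from the base axis. Payload 6.5 kg.
Tool frame: the origin (TCP) lies midway between the tips of the shut fingers; the grasp point (between the pads) lies 19 mm behind it; x points along the fingers, y is the direction in which the jaws open and shut, and the axes are right-handed (so a half turn about x gives the same grasp; the last joint's range is limited). The gripper opens to 85 mm and grips with 20 to 120 N. Pads are 22 mm wide; open, the fingers measure 114 mm over their backs; the gripper's body (76 mm by 85 mm) begins 54 mm behind the grasp point. The pads swing forward as they close: fully open they stand 13 mm farther back than shut.
Start: joints at [-74.782, 30.733, -0.252, 88.115, 0.149, 61.152, -4.079], TCP at [0.212, 0.615, 0.231] pointing down, gripper open.
Joint ranges: [-154.64, 154.64], [-21.42, 123.67], [-72.66, 72.17], [13.99, 137.28], [-74.86, 254.86], [10.95, 109.41], [-158.01, 158.01]. Speed limits (degrees/s): [136.94, 136.94, 180, 180, 180, 180, 180].

INTERFACE

Orientations are given as [roll, pitch, yaw] about the fixed x, y, z axes, in that order (R = Rz(yaw) Ry(pitch) Rx(roll)).
In Python, from rig import manip gives the robot as it stands.
- The arm moves only by the shell command python3 -m creep 'ROWS'. ROWS is JSON, a list of rows, each an object of numbers: "ax", "ay", "az": the turn, a rotation vector about the tool's x, y, z each as a share of 0.1 rad, from -1 to 1; "dx", "dy", "dz": the shift along the tool's x, y, z each as a share of 4 cm, from -1 to 1; "gripper": the closure, from -1 (fully open) to 1 (shut), so that 0 is half open. In form: [{"ax": .., "ay": .., "az": .., "dx": .., "dy": .., "dz": .., "gripper": ..}, ...]. A call has 1 to 5 rows; each row shifts and turns the commanded pose from where the row before left it, along the tool's axes as they then stand; what a row does not reach is not made up. A row lasts 1/12 s, in which the tool goes at most 41.7 mm and 7.16 degrees, less where a joint would pass 70% of its speed; a pose out of reach is approached as far as the arm can. A call with a number of a shift or a turn outside -1 to 1 is refused whole. A call with a gripper value outside its range is refused whole. The fingers move at their own pace and stop on an object; the grip force is fixed at half the most. Time passes only in rows, so rows that do not move let the fingers close. It gives the time, the measured TCP pose, the force and the opening at its end, in the units of the state.
- manip.sense(): the state, without advancing time (a new reading comes with each control period).
- manip.capture(name): name is "scene" or "side" or "wrist"; returns a dict with "pixels" (384x512x3 uint8, red, green, blue), "depth" (384x512 float32, m along the optical axis (not along the pixel's ray), 0 where there is no reading), "fovy" (degrees; the focal length in pixels is half the picture's height over the tangent of half this angle, whatever the lens; pixels are square), "cx", "cy" (the principal point, pixels), "k1" (the pictures are not rectified: a ray, as slopes to the right and down, at radius r is drawn at 1 + k1 r^2 times it, then the intrinsics apply), "R" (3x3) and "t" (3): a world point X has camera coordinates R X + t. Camera axes: x right, y down, z forward; pixel columns grow to the right and rows downward; lengths in m; the calibration is good to about 2 mm. A picture is of the moment at which its call begins.
- manip.hand_in(): hands the job in, once; it reports no verdict.
The state is a dict: "t": time; "joint_pos": joint angles; "joint_velocities": joint speeds; "joint_torque": joint torques, N m; "position": TCP position; "ee_rot": TCP orientation; "ft_force": force on the tool from outside, world axes, zero at the start; "moment": the same for the moment, N m; "grip_width": opening from 0.0 (shut) to 1.0 (fully open).
Only numpy, scipy, OpenCV 4.12 (cv2) and the standard library are available. Lean on these libraries where they do the work, as an engineer would, in place of code of your own. Each camera call takes 0.05 s, during which the arm holds its last target. There are 200 camera calls.

## Working session

There is one attempt and no reset: what is moved stays moved. The work goes in short steps, Python scripts to look and compute and a shell command to move; the robot and the scene stay as the last step left them, time stands still between calls to the robot, and variables do not carry over. Pictures are saved under pics/ and viewed, about 8 in all and at most 12, crops included, and the job is handed in when it is done.

```bash
mkdir -p pics
cat > h.py <<'E'
import numpy as np,cv2
from rig import manip
def save(c,name,crop=None,scale=1):
    im=c["pixels"][...,::-1]
    if crop: x0,y0,x1,y1=crop; im=im[y0:y1,x0:x1]
    if scale!=1: im=cv2.resize(im,None,fx=scale,fy=scale,interpolation=cv2.INTER_CUBIC)
    cv2.imwrite("pics/"+name,im)
def world(c):
    H,W=c["depth"].shape; f=H/2/np.tan(np.radians(c["fovy"])/2)
    K=np.array([[f,0,c["cx"]],[0,f,c["cy"]],[0,0,1]])
    u,v=np.meshgrid(np.arange(W),np.arange(H))
    p=np.stack([u,v],-1).reshape(-1,1,2).astype(float)
    n=cv2.undistortPoints(p,K,np.array([c["k1"],0,0,0.])).reshape(H,W,2)
    d=c["depth"].astype(float); X=np.dstack([n[...,0]*d,n[...,1]*d,d])
    P=(X-np.array(c["t"]))@np.array(c["R"]); P[d<=0]=np.nan
    return P
E
python3 - <<'E'
from h import *
import pickle
D={n:manip.capture(n) for n in("scene","side","wrist")}
pickle.dump(D,open("d0.pkl","wb"))
a=np.hstack([D["scene"]["pixels"],D["side"]["pixels"]])
cv2.imwrite("pics/a.png",cv2.resize(a,(800,300),interpolation=cv2.INTER_AREA)[...,::-1])
save(D["scene"],"scene.png")
print(manip.sense()); 
for n in D: print(n,D[n]["R"],D[n]["t"],D[n]["k1"],D[n]["fovy"])
E
```

```text
{'t': 0.15, 'joint_pos': array([-74.78202807,  30.7656491 ,  -0.25334248,  88.15706183,
         0.14895929,  61.15132623,  -4.08026705]), 'joint_velocities': array([ 0.20417108, -0.20731031,  0.03115393, -0.15411884, -0.0250007 ,
       -0.09526819,  0.05436043]), 'joint_torque': array([ 2.55970444e-03, -5.83783901e+01,  1.05031516e+00, -2.59351122e+01,
        1.25100979e-02,  6.41046165e-03,  3.86560373e-06]), 'position': array([0.21159972, 0.61409339, 0.23064004]), 'ee_rot': array([ -85.3064582 ,   89.92628578, -104.31496808]), 'ft_force': array([-0.13352409,  0.06961428, -0.59452547]), 'moment': array([ 0.04135791,  0.06188364, -0.01314204]), 'grip_width': 1.0003371501819311}
scene [[ 0.14361546  0.9895584  -0.01219726]
 [ 0.76310474 -0.11858077 -0.63530288]
 [-0.63011566  0.08193153 -0.77216674]] [-0.0868039  -0.39168413  1.47323272] 0.014384287107260548 57.35051719215286
side [[ 0.98108979 -0.19290328 -0.01584758]
 [-0.13749267 -0.63696003 -0.75853654]
 [ 0.13622991  0.74637138 -0.65143777]] [-0.60081212  0.14783608  1.34976312] 0.014976945698362477 51.68570434370272
wrist [[ 0.3246985   0.94581576 -0.00184958]
 [ 0.89708588 -0.30734876  0.31744867]
 [ 0.2996795  -0.10473434 -0.94827365]] [-0.64841394 -0.041727    0.38095544] -0.04187613296327883 68.94897258970543
```

View pics/scene.png

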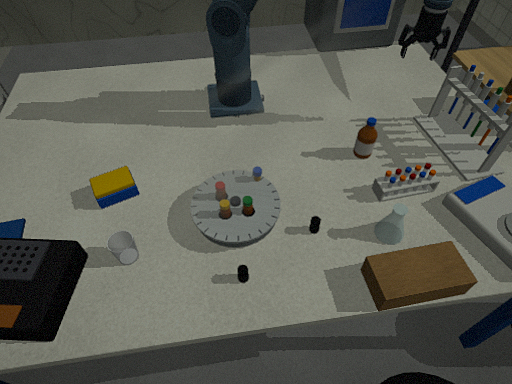

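View pics/a.png

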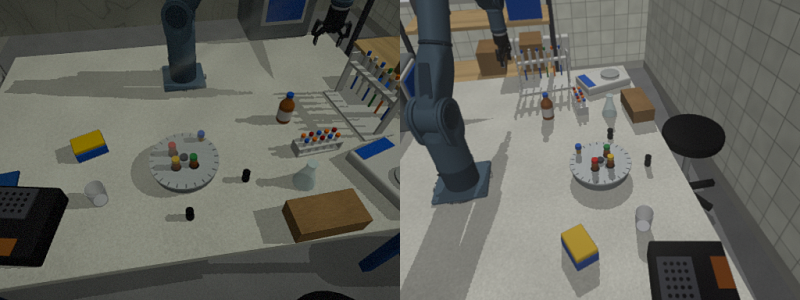

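The carousel is at scene pixel (235,205). Candidates for the knob are the blue ball (257,172) on its rim, the blue reagent cap (371,122) and the blue rack caps (about 393,180). By the description it is (257,172). The vials are red (221,190), yellow (225,209) and green (247,206), with black look-alikes at (315,225) and (243,273). I'll measure next.

Run:
```python
from h import *
import pickle
from scipy import ndimage
D=pickle.load(open("d0.pkl","rb"))
for n in("scene","side"):
    c=D[n];P=world(c);hsv=cv2.cvtColor(c["pixels"],cv2.COLOR_RGB2HSV)
    H,S,V=[hsv[...,i].astype(int) for i in range(3)]
    m=(H>100)&(H<130)&(S>90)&(P[...,2]>.07)&(P[...,2]<.13)
    l,k=ndimage.label(m)
    for i in range(1,k+1):
        q=P[l==i]
        if len(q)>8:
            top=q[q[:,2]>np.nanmax(q[:,2])-.006]
            print(n,"blue",len(q),ndimage.center_of_mass(l==i),q.mean(0).round(4),q.min(0).round(3),q.max(0).round(3),top.mean(0).round(4))
    # disc: top face
    m=(abs(P[...,2]-.060)<.004)&(S<60)
    l,k=ndimage.label(m)
    b=1+np.argmax(ndimage.sum(m,l,range(1,k+1))); q=P[l==b]
    hull=cv2.convexHull((q[:,:2]*1000).astype(np.float32)); print("disc",cv2.minEnclosingCircle(hull),q[:,2].mean(), len(q), cv2.fitEllipse(hull))
    for nm,lo,hi in(("red",0,8),("yel",12,30),("grn",45,80)):
        mm=(H>=lo)&(H<=hi)&(S>80)&(P[...,2]>.09)&(P[...,2]<.125)
        l,k=ndimage.label(mm)
        for i in range(1,k+1):
            if (l==i).sum()>15: q=P[l==i];print(nm,len(q),q.mean(0).round(3),q[:,2].max())
save(D["scene"],"crop.png",(185,155,290,250),6)
```

```text
scene blue 10 (np.float64(24.6), np.float64(373.6)) [-0.2729  0.6737  0.1275] [-0.279  0.656  0.123] [-0.264  0.692  0.13 ] [-0.2725  0.6727  0.128 ]
scene blue 14 (np.float64(25.571428571428573), np.float64(360.92857142857144)) [-0.2734  0.6143  0.1279] [-0.277  0.59   0.125] [-0.268  0.638  0.13 ] [-0.2734  0.6143  0.1279]
scene blue 10 (np.float64(26.8), np.float64(347.5)) [-0.2751  0.5524  0.1268] [-0.28   0.534  0.122] [-0.269  0.571  0.129] [-0.2741  0.5484  0.1278]
scene blue 29 (np.float64(103.0), np.float64(454.0)) [0.2918 0.775  0.0972] [0.287 0.769 0.072] [0.297 0.781 0.12 ] [0.2902 0.7751 0.1176]
scene blue 36 (np.float64(117.97222222222223), np.float64(469.05555555555554)) [0.3788 0.7841 0.0967] [0.374 0.779 0.072] [0.384 0.79  0.12 ] [0.3787 0.7834 0.1188]
scene blue 32 (np.float64(143.5625), np.float64(493.78125)) [0.5097 0.7965 0.0945] [0.504 0.792 0.071] [0.514 0.8   0.121] [0.5111 0.7946 0.1179]
scene blue 50 (np.float64(170.52), np.float64(257.26)) [0.5148 0.0216 0.1018] [0.501 0.009 0.085] [0.528 0.031 0.107] [0.5124 0.0207 0.1039]
scene blue 30 (np.float64(169.63
[... 1662 characters left out ...]
0866]
side blue 12 (np.float64(127.5), np.float64(235.0)) [0.5946 0.4178 0.084 ] [0.59  0.41  0.075] [0.6   0.429 0.091] [0.5958 0.4166 0.0878]
side blue 55 (np.float64(187.16363636363636), np.float64(227.70909090909092)) [0.5094 0.0144 0.101 ] [0.497 0.004 0.087] [0.521 0.03  0.11 ] [0.5085 0.0175 0.1065]
disc ((593.3878173828125, -58.02693176269531), 137.73045349121094) 0.060893266765298784 2742 ((594.4600219726562, -58.558990478515625), (267.4469299316406, 272.7527160644531), 173.24940490722656)
red 68 [ 0.563 -0.102  0.112] 0.12050689926646041
yel 91 [0.392 0.397 0.105] 0.12327751328777604
yel 70 [ 0.631 -0.096  0.111] 0.12079702744371991
grn 49 [ 0.628 -0.031  0.114] 0.12028338568590063
```

View pics/crop.png

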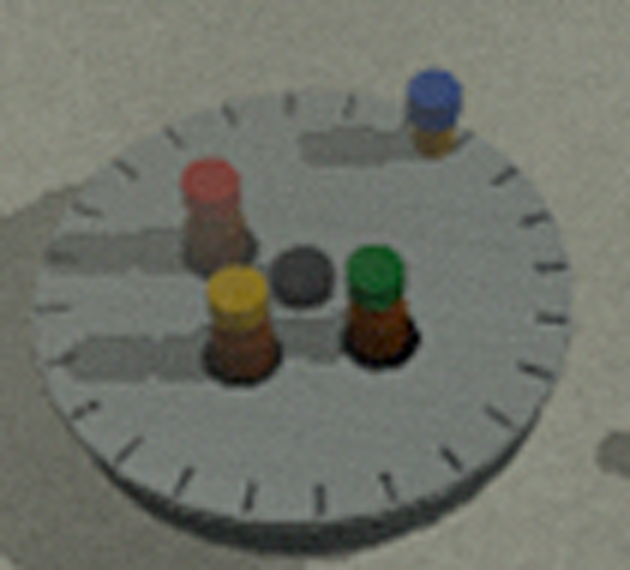

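```bash
cat >> h.py <<'E'
from scipy.spatial.transform import Rotation as Ro
A=np.array([.5955,-.0585]); 
def plan(phi,z,r=.115,sgn=1,xy=None):
    s=manip.sense();p=np.array(s["position"]);R=Ro.from_euler("xyz",s["ee_rot"],degrees=True)
    a=np.radians(phi);u=np.array([np.cos(a),np.sin(a)]);tn=np.array([-u[1],u[0],0])*sgn
    M=np.column_stack([[0,0,-1.],tn,np.cross([0,0,-1.],tn)])
    T=np.r_[(A+r*u),z]
    rv=(R.inv()*Ro.from_matrix(M)).as_rotvec()
    print("t",s["t"],"pos",p.round(4),"tgt",T.round(4),"F",np.array(s["ft_force"]).round(1),"w",round(s["grip_width"]*85,1),"q",np.round(s["joint_pos"],1))
    print("axes y",R.as_matrix()[:,1].round(2),"x",R.as_matrix()[:,0].round(3))
    d=T-p; print("shift units now-tool",(R.inv().apply(d)/.04).round(2),"in final tool",(M.T@d/.04).round(2),"turn units",(rv/.1).round(2))
    q=p[:2]-A; print("tcp r",np.hypot(*q).round(4),"phi",np.degrees(np.arctan2(q[1],q[0])).round(2))
E
python3 - <<'E'
from h import *
plan(137.6,.2);plan(137.6,.2,sgn=-1)
E
```

```text
t 0.15 pos [0.2116 0.6141 0.2306] tgt [0.5106 0.019  0.2   ] F [-0.1  0.1 -0.6] w 85.0 q [-74.8  30.8  -0.3  88.2   0.1  61.2  -4.1]
axes y [ 0.33  0.95 -0.  ] x [-0.    -0.001 -1.   ]
shift units now-tool [  0.78 -11.63  11.91] in final tool [  0.77   5.95 -15.55] turn units [-2.733e+01 -2.000e-02  1.000e-02]
tcp r 0.7744 phi 119.72
t 0.15 pos [0.2116 0.6141 0.2306] tgt [0.5106 0.019  0.2   ] F [-0.1  0.1 -0.6] w 85.0 q [-74.8  30.8  -0.3  88.2   0.1  61.2  -4.1]
axes y [ 0.33  0.95 -0.  ] x [-0.    -0.001 -1.   ]
shift units now-tool [  0.78 -11.63  11.91] in final tool [ 0.77 -5.95 15.55] turn units [4.08 0.   0.01]
tcp r 0.7744 phi 119.72
```

```bash
R='{"dy":-0.7,"dz":0.72,"gripper":-0.3}'
python3 -m creep '[{"dy":-0.7,"dz":0.72,"gripper":-0.3},{"dy":-0.7,"dz":0.72,"gripper":-0.3},{"dy":-0.7,"dz":0.72,"gripper":-0.3},{"dy":-0.7,"dz":0.72,"gripper":-0.3},{"dy":-0.7,"dz":0.72,"gripper":-0.3}]'
python3 -m creep '[{"dy":-0.7,"dz":0.72,"gripper":-0.3},{"dy":-0.7,"dz":0.72,"gripper":-0.3},{"dy":-0.7,"dz":0.72,"gripper":-0.3},{"dy":-0.7,"dz":0.72,"gripper":-0.3},{"dy":-0.7,"dz":0.72,"gripper":-0.3}]'
python3 -m creep '[{"dy":-0.7,"dz":0.72,"gripper":-0.3},{"dy":-0.7,"dz":0.72,"gripper":-0.3},{"dy":-0.7,"dz":0.72,"gripper":-0.3},{"dy":-0.7,"dz":0.72,"gripper":-0.3},{"gripper":-0.3}]'
python3 -m creep '[{"ax":0.8,"gripper":-0.3},{"ax":0.8,"gripper":-0.3},{"ax":0.8,"gripper":-0.3},{"ax":0.8,"gripper":-0.3},{"ax":0.8,"gripper":-0.3}]'
python3 - <<'E'
from h import *
plan(137.6,.14,sgn=-1)
E
```

```text
t 0.15 pos [0.2116 0.6141 0.2306] tgt [0.5106 0.019  0.14  ] F [-0.1  0.1 -0.6] w 85.0 q [-74.8  30.8  -0.3  88.2   0.1  61.2  -4.1]
axes y [ 0.33  0.95 -0.  ] x [-0.    -0.001 -1.   ]
shift units now-tool [  2.28 -11.63  11.91] in final tool [ 2.27 -5.95 15.55] turn units [4.08 0.   0.01]
tcp r 0.7744 phi 119.72schema error: expected keys ax, ay, az, dx, dy, dz, gripper
schema error: expected keys ax, ay, az, dx, dy, dz, gripper
schema error: expected keys ax, ay, az, dx, dy, dz, gripper
schema error: expected keys ax, ay, az, dx, dy, dz, gripper
```

All keys are required, so I'll write them in full.

```bash
python3 -m creep '[{"ax":0,"ay":0,"az":0,"dx":0,"dy":-0.7,"dz":0.72,"gripper":-0.3},{"ax":0,"ay":0,"az":0,"dx":0,"dy":-0.7,"dz":0.72,"gripper":-0.3},{"ax":0,"ay":0,"az":0,"dx":0,"dy":-0.7,"dz":0.72,"gripper":-0.3},{"ax":0,"ay":0,"az":0,"dx":0,"dy":-0.7,"dz":0.72,"gripper":-0.3},{"ax":0,"ay":0,"az":0,"dx":0,"dy":-0.7,"dz":0.72,"gripper":-0.3}]'
python3 -m creep '[{"ax":0,"ay":0,"az":0,"dx":0,"dy":-0.7,"dz":0.72,"gripper":-0.3},{"ax":0,"ay":0,"az":0,"dx":0,"dy":-0.7,"dz":0.72,"gripper":-0.3},{"ax":0,"ay":0,"az":0,"dx":0,"dy":-0.7,"dz":0.72,"gripper":-0.3},{"ax":0,"ay":0,"az":0,"dx":0,"dy":-0.7,"dz":0.72,"gripper":-0.3},{"ax":0,"ay":0,"az":0,"dx":0,"dy":-0.7,"dz":0.72,"gripper":-0.3}]'
python3 -m creep '[{"ax":0,"ay":0,"az":0,"dx":0,"dy":-0.7,"dz":0.72,"gripper":-0.3},{"ax":0,"ay":0,"az":0,"dx":0,"dy":-0.7,"dz":0.72,"gripper":-0.3},{"ax":0,"ay":0,"az":0,"dx":0,"dy":-0.7,"dz":0.72,"gripper":-0.3},{"ax":0,"ay":0,"az":0,"dx":0,"dy":-0.7,"dz":0.72,"gripper":-0.3},{"ax":0,"ay":0,"az":0,"dx":0,"dy":0,"dz":0,"gripper":-0.3}]'
python3 -m creep '[{"ax":0.8,"ay":0,"az":0,"dx":0,"dy":0,"dz":0,"gripper":-0.3},{"ax":0.8,"ay":0,"az":0,"dx":0,"dy":0,"dz":0,"gripper":-0.3},{"ax":0.8,"ay":0,"az":0,"dx":0,"dy":0,"dz":0,"gripper":-0.3},{"ax":0.8,"ay":0,"az":0,"dx":0,"dy":0,"dz":0,"gripper":-0.3},{"ax":0.8,"ay":0,"az":0,"dx":0,"dy":0,"dz":0,"gripper":-0.3}]'
python3 - <<'E'
from h import *
plan(137.6,.14,sgn=-1)
E
```

```text
t: 0.57
position: [0.3027, 0.4333, 0.2311]
ee_rot: [-84.9, 90.0, -103.9]
ft_force: [1.2, -0.2, 0.3]
grip_width: 0.652
t: 0.98
position: [0.3932, 0.2541, 0.2313]
ee_rot: [85.5, 90.0, 66.5]
ft_force: [1.0, -0.2, -1.0]
grip_width: 0.647
t: 1.4
position: [0.4682, 0.1043, 0.2317]
ee_rot: [-35.6, 89.8, -55.2]
ft_force: [-0.4, -1.8, 0.1]
grip_width: 0.647
t: 1.82
position: [0.465, 0.1127, 0.2311]
ee_rot: [-120.3, 90.0, -162.5]
ft_force: [-0.4, -0.5, 0.6]
grip_width: 0.652
t 1.8167 pos [0.465  0.1127 0.2311] tgt [0.5106 0.019  0.14  ] F [-0.4 -0.5  0.6] w 55.4 q [-33.3  14.1  16.8 114.2  -5.1  52.4  33.9]
axes y [ 0.67  0.74 -0.  ] x [-0. -0. -1.]
shift units now-tool [ 2.28 -0.97  2.42] in final tool [ 2.28 -0.96  2.42] turn units [ 0.04 -0.    0.  ]
tcp r 0.2153 phi 127.32
```

```bash
python3 -m creep '[{"ax":0,"ay":0,"az":0,"dx":0.3,"dy":-0.24,"dz":0.6,"gripper":-0.3},{"ax":0,"ay":0,"az":0,"dx":0.4,"dy":-0.24,"dz":0.6,"gripper":-0.3},{"ax":0,"ay":0,"az":0,"dx":0.5,"dy":-0.24,"dz":0.6,"gripper":-0.3},{"ax":0,"ay":0,"az":0,"dx":0.5,"dy":-0.24,"dz":0.6,"gripper":-0.3},{"ax":0,"ay":0,"az":0,"dx":0,"dy":0,"dz":0,"gripper":-0.3}]'
python3 - <<'E'
from h import *
from scipy import ndimage
plan(137.6,.072,sgn=-1)
for n in("wrist","side","scene"):
    c=manip.capture(n);P=world(c);hsv=cv2.cvtColor(c["pixels"],cv2.COLOR_RGB2HSV)
    H,S=hsv[...,0].astype(int),hsv[...,1].astype(int)
    m=(H>100)&(H<130)&(S>90)&(P[...,2]>.08)&(P[...,2]<.12)&(np.hypot(P[...,0]-.51,P[...,1]-.02)<.04)
    if n!="scene": save(c,n+"1.png")
    if m.sum(): 
        q=P[m];t=q[q[:,2]>.101]; print(n,m.sum(),q.mean(0).round(4),q.min(0).round(3),q.max(0).round(3),len(t),t.mean(0).round(4), cv2.minEnclosingCircle((t[:,:2]*1000).astype(np.float32)) if len(t) else 0)
E
```

```text
t: 2.23
position: [0.5103, 0.0146, 0.1603]
ee_rot: [-92.6, 89.7, -134.8]
ft_force: [-0.3, 0.1, 0.1]
grip_width: 0.648
t 2.2333 pos [0.5103 0.0146 0.1603] tgt [0.5106 0.019  0.072 ] F [-0.3  0.1  0.1] w 55.1 q [-21.3  23.6  18.1 113.3  -9.9  44.8  50.1]
axes y [ 0.67  0.74 -0.01] x [-0.004 -0.004 -1.   ]
shift units now-tool [ 2.21  0.1  -0.07] in final tool [ 2.21  0.09 -0.07] turn units [ 0.02 -0.    0.05]
tcp r 0.1122 phi 139.37
wrist 1083 [0.5074 0.0215 0.1026] [0.496 0.007 0.086] [0.523 0.034 0.106] 925 [0.5085 0.0205 0.1041] ((509.1119384765625, 19.88014793395996), 13.626666069030762)
side 56 [0.5095 0.0139 0.1014] [0.497 0.004 0.086] [0.521 0.032 0.109] 36 [0.5097 0.0169 0.1052] ((509.27825927734375, 18.79619789123535), 14.72705078125)
scene 51 [0.5146 0.0214 0.1018] [0.499 0.008 0.088] [0.527 0.031 0.107] 42 [0.5127 0.0205 0.1035] ((511.75732421875, 20.560306549072266), 13.10923957824707)
```

View pics/wrist1.png

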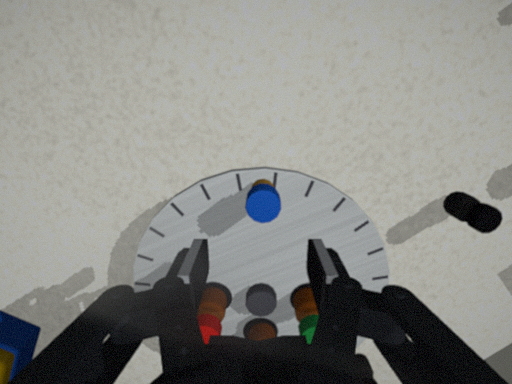

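The wrist view shows the knob at (263,205), centred between the fingers. Its top is at z=0.104 and its radius is 0.116, so it fits the description. Now I'll go down and grip.

```bash
python3 -m creep '[{"ax":0,"ay":0,"az":0.05,"dx":0.4,"dy":0.1,"dz":-0.07,"gripper":-0.3},{"ax":0,"ay":0,"az":0,"dx":0.4,"dy":0,"dz":0,"gripper":-0.3},{"ax":0,"ay":0,"az":0,"dx":0.4,"dy":0,"dz":0,"gripper":-0.3},{"ax":0,"ay":0,"az":0,"dx":0.4,"dy":0,"dz":0,"gripper":-0.3},{"ax":0,"ay":0,"az":0,"dx":0.4,"dy":0,"dz":0,"gripper":-0.3}]'
python3 -m creep '[{"ax":0,"ay":0,"az":0,"dx":0.2,"dy":0,"dz":0,"gripper":-0.3},{"ax":0,"ay":0,"az":0,"dx":0,"dy":0,"dz":0,"gripper":-0.3},{"ax":0,"ay":0,"az":0,"dx":0,"dy":0,"dz":0,"gripper":-0.3}]'
python3 - <<'E'
from h import *
plan(137.6,.072,r=.1155,sgn=-1)
E
```

```text
t: 2.8
position: [0.5122, 0.0271, 0.0836]
ee_rot: [87.4, 89.6, 45.6]
ft_force: [0.4, 0.0, -0.1]
grip_width: 0.651
t: 3.05
position: [0.5121, 0.0259, 0.0759]
ee_rot: [90.1, 89.7, 48.3]
ft_force: [0.0, -0.0, -0.2]
grip_width: 0.65
t 3.05 pos [0.5121 0.0259 0.0759] tgt [0.5102 0.0194 0.072 ] F [ 0.  -0.  -0.2] w 55.3 q [-19.2  31.7  14.5 115.6 -14.   34.   53. ]
axes y [0.67 0.74 0.01] x [ 0.004  0.004 -1.   ]
shift units now-tool [ 0.1  -0.15  0.07] in final tool [ 0.1  -0.15  0.08] turn units [ 0.09 -0.   -0.06]
tcp r 0.1187 phi 134.66
```

```bash
python3 -m creep '[{"ax":0,"ay":0,"az":-0.06,"dx":0.1,"dy":-0.15,"dz":0.07,"gripper":-0.3},{"ax":0,"ay":0,"az":0,"dx":0,"dy":0,"dz":0,"gripper":-0.3},{"ax":0,"ay":0,"az":0,"dx":0,"dy":0,"dz":0,"gripper":-0.3}]'
python3 - <<'E'
from h import *
plan(137.6,.072,r=.1155,sgn=-1)
save(manip.capture("wrist"),"wrist2.png")
E
```

```text
t: 3.3
position: [0.5102, 0.0182, 0.0718]
ee_rot: [-42.0, 89.9, -84.0]
ft_force: [0.3, 0.9, 0.9]
grip_width: 0.653
t 3.3 pos [0.5102 0.0182 0.0718] tgt [0.5102 0.0194 0.072 ] F [0.3 0.9 0.9] w 55.5 q [-18.6  32.1  14.6 115.8 -13.9  33.7  53.5]
axes y [ 0.67  0.74 -0.  ] x [ 0.    -0.001 -1.   ]
shift units now-tool [-0.01  0.02 -0.02] in final tool [-0.01  0.02 -0.02] turn units [0.08 0.01 0.01]
tcp r 0.1147 phi 138.03
```

View pics/wrist2.png

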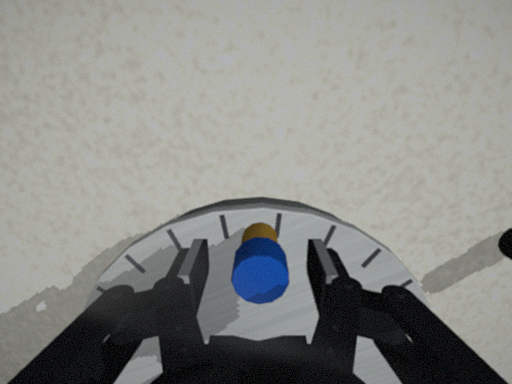

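The knob at (260,270) sits centred between the pads. I'll close in small steps and watch the side force.

```bash
python3 -m creep '[{"ax":0,"ay":0,"az":0,"dx":0,"dy":0,"dz":0,"gripper":0.2},{"ax":0,"ay":0,"az":0,"dx":0,"dy":0,"dz":0,"gripper":0.2},{"ax":0,"ay":0,"az":0,"dx":0,"dy":0,"dz":0,"gripper":0.2}]'
python3 -m creep '[{"ax":0,"ay":0,"az":0,"dx":0,"dy":0,"dz":0,"gripper":0.3},{"ax":0,"ay":0,"az":0,"dx":0,"dy":0,"dz":0,"gripper":0.3}]'
python3 -m creep '[{"ax":0,"ay":0,"az":0,"dx":0,"dy":0,"dz":0,"gripper":0.34},{"ax":0,"ay":0,"az":0,"dx":0,"dy":0,"dz":0,"gripper":0.34}]'
python3 - <<'E'
from h import *
plan(137.6,.072,r=.1155,sgn=-1)
E
```

```text
t: 3.6
position: [0.5101, 0.0188, 0.0714]
ee_rot: [-77.1, 90.0, -119.0]
ft_force: [0.2, 0.5, -1.0]
grip_width: 0.4
t: 3.77
position: [0.51, 0.0188, 0.0713]
ee_rot: [-85.1, 90.0, -127.0]
ft_force: [0.6, 0.6, 0.3]
grip_width: 0.35
t: 3.93
position: [0.5101, 0.0188, 0.0713]
ee_rot: [-83.0, 90.0, -125.0]
ft_force: [-0.2, 0.6, -0.4]
grip_width: 0.328
t 3.9333 pos [0.5101 0.0188 0.0713] tgt [0.5102 0.0194 0.072 ] F [-0.2  0.6 -0.4] w 27.8 q [-18.6  32.2  14.5 115.8 -13.9  33.6  53.5]
axes y [ 0.67  0.74 -0.  ] x [-0.    -0.001 -1.   ]
shift units now-tool [-0.02  0.01 -0.01] in final tool [-0.02  0.01 -0.01] turn units [0.08 0.   0.01]
tcp r 0.1152 phi 137.87
```

```bash
python3 -m creep '[{"ax":0,"ay":0,"az":0,"dx":0,"dy":0,"dz":0,"gripper":0.5},{"ax":0,"ay":0,"az":0,"dx":0,"dy":0,"dz":0,"gripper":1},{"ax":0,"ay":0,"az":0,"dx":0,"dy":0,"dz":0,"gripper":1},{"ax":0,"ay":0,"az":0,"dx":0,"dy":0,"dz":0,"gripper":1}]'
python3 -m creep '[{"ax":0,"ay":0,"az":0,"dx":-0.06,"dy":0,"dz":0,"gripper":1},{"ax":0,"ay":0,"az":0,"dx":-0.06,"dy":0,"dz":0,"gripper":1},{"ax":0,"ay":0,"az":0,"dx":-0.06,"dy":0,"dz":0,"gripper":1},{"ax":0,"ay":0,"az":0,"dx":-0.06,"dy":0,"dz":0,"gripper":1},{"ax":0,"ay":0,"az":0,"dx":-0.06,"dy":0,"dz":0,"gripper":1}]'
python3 -m creep '[{"ax":0,"ay":0,"az":0,"dx":-0.02,"dy":0,"dz":0,"gripper":1},{"ax":0,"ay":0,"az":0,"dx":0,"dy":0,"dz":0,"gripper":1}]'
python3 - <<'E'
from h import *
plan(137.6,.072,r=.1155,sgn=-1)
c=manip.capture("side");P=world(c);hsv=cv2.cvtColor(c["pixels"],cv2.COLOR_RGB2HSV)
m=(hsv[...,0]>100)&(hsv[...,0]<130)&(hsv[...,1]>90)&(np.hypot(P[...,0]-.51,P[...,1]-.02)<.04)&(P[...,2]<.14)
print(m.sum(),np.percentile(P[m][:,2],[5,50,95]) if m.sum() else 0)
E
```

```text
t: 4.27
position: [0.5101, 0.0188, 0.0715]
ee_rot: [-80.1, 90.0, -122.0]
ft_force: [0.0, 0.6, 5.5]
grip_width: 0.31
t: 4.68
position: [0.5098, 0.0185, 0.0831]
ee_rot: [-89.4, 89.9, -131.4]
ft_force: [3.9, 0.3, -11.2]
grip_width: 0.307
t: 4.85
position: [0.5098, 0.0185, 0.0841]
ee_rot: [-90.6, 89.9, -132.6]
ft_force: [2.7, -1.0, -10.8]
grip_width: 0.304
t 4.85 pos [0.5098 0.0185 0.0841] tgt [0.5102 0.0194 0.072 ] F [  2.7  -1.  -10.8] w 25.9 q [-19.1  30.8  15.1 115.7 -13.3  35.2  53. ]
axes y [ 0.67  0.74 -0.  ] x [-0.001 -0.001 -1.   ]
shift units now-tool [ 0.3   0.02 -0.01] in final tool [ 0.3   0.02 -0.01] turn units [ 0.08 -0.    0.01]
tcp r 0.1152 phi 138.06
31 [0.10391117 0.11560224 0.11982704]
```

```bash
python3 -m creep '[{"ax":-0.2,"ay":0,"az":0,"dx":0,"dy":0,"dz":0,"gripper":1},{"ax":-0.4,"ay":0,"az":0,"dx":0,"dy":-0.115,"dz":0,"gripper":1},{"ax":-0.4,"ay":0,"az":0,"dx":0,"dy":-0.115,"dz":0,"gripper":1},{"ax":-0.4,"ay":0,"az":0,"dx":0,"dy":-0.115,"dz":0,"gripper":1}]'
python3 - <<'E'
from h import *
plan(137.6,.084,r=.115,sgn=-1)
E
```

```text
t: 5.23
position: [0.5007, 0.0071, 0.0838]
ee_rot: [-108.9, 89.9, -142.8]
ft_force: [2.0, -2.0, -10.9]
grip_width: 0.31
t 5.2333 pos [0.5007 0.0071 0.0838] tgt [0.5106 0.019  0.084 ] F [  2.   -2.  -10.9] w 26.4 q [-16.3  30.   13.  116.9 -11.3  34.4  60.5]
axes y [ 0.56  0.83 -0.  ] x [-0.002 -0.001 -1.   ]
shift units now-tool [-0.01  0.38  0.04] in final tool [-0.    0.39 -0.02] turn units [ 1.5  -0.01  0.02]
tcp r 0.1153 phi 145.3
```

Turning cleanly with low force, so I'll carry on to about 28°.

```bash
python3 -m creep '[{"ax":-0.4,"ay":0,"az":0,"dx":0,"dy":-0.115,"dz":0,"gripper":1},{"ax":-0.4,"ay":0,"az":0,"dx":0,"dy":-0.115,"dz":0,"gripper":1},{"ax":-0.4,"ay":0,"az":0,"dx":0,"dy":-0.115,"dz":0,"gripper":1},{"ax":-0.4,"ay":0,"az":0,"dx":0,"dy":-0.115,"dz":0,"gripper":1},{"ax":-0.4,"ay":0,"az":0,"dx":0,"dy":-0.115,"dz":0,"gripper":1}]'
python3 -m creep '[{"ax":-0.4,"ay":0,"az":0,"dx":0,"dy":-0.115,"dz":0,"gripper":1},{"ax":-0.4,"ay":0,"az":0,"dx":0,"dy":-0.115,"dz":0,"gripper":1},{"ax":-0.4,"ay":0,"az":0,"dx":0,"dy":-0.115,"dz":0,"gripper":1},{"ax":-0.4,"ay":0,"az":0,"dx":0,"dy":-0.115,"dz":0,"gripper":1},{"ax":0,"ay":0,"az":0,"dx":0,"dy":0,"dz":0,"gripper":1}]'
python3 -m creep '[{"ax":0,"ay":0,"az":0,"dx":0,"dy":0,"dz":0,"gripper":1},{"ax":0,"ay":0,"az":0,"dx":0,"dy":0,"dz":0,"gripper":1}]'
python3 - <<'E'
from h import *
plan(165,.084,r=.115,sgn=-1)
E
```

```text
t: 5.65
position: [0.4896, -0.0128, 0.0839]
ee_rot: [-120.4, 89.9, -142.8]
ft_force: [2.5, -1.0, -10.7]
grip_width: 0.313
t: 6.07
position: [0.4835, -0.0309, 0.084]
ee_rot: [-124.0, 89.9, -137.3]
ft_force: [2.1, -2.0, -11.8]
grip_width: 0.315
t: 6.23
position: [0.4838, -0.0299, 0.084]
ee_rot: [-128.5, 89.9, -141.9]
ft_force: [1.8, -3.2, -10.6]
grip_width: 0.308
t 6.2333 pos [ 0.4838 -0.0299  0.084 ] tgt [ 0.4844 -0.0287  0.084 ] F [  1.8  -3.2 -10.6] w 26.1 q [ -7.9  28.4   7.5 118.9  -6.4  33.1  80.8]
axes y [ 0.23  0.97 -0.  ] x [-0.001 -0.001 -1.   ]
shift units now-tool [-0.    0.03  0.01] in final tool [-0.    0.03  0.01] turn units [ 0.28 -0.01  0.01]
tcp r 0.1153 phi 165.63
```

```bash
python3 -m creep '[{"ax":0,"ay":0,"az":0,"dx":0.03,"dy":0,"dz":0,"gripper":1},{"ax":0,"ay":0,"az":0,"dx":0.03,"dy":0,"dz":0,"gripper":1},{"ax":0,"ay":0,"az":0,"dx":0.02,"dy":0,"dz":0,"gripper":1},{"ax":0,"ay":0,"az":0,"dx":0,"dy":0,"dz":0,"gripper":1}]'
python3 -m creep '[{"ax":0,"ay":0,"az":0,"dx":0,"dy":0,"dz":0,"gripper":0.26},{"ax":0,"ay":0,"az":0,"dx":0,"dy":0,"dz":0,"gripper":0.26},{"ax":0,"ay":0,"az":0,"dx":0.08,"dy":0,"dz":0,"gripper":0.26},{"ax":0,"ay":0,"az":0,"dx":0.08,"dy":0,"dz":0,"gripper":0.26},{"ax":0,"ay":0,"az":0,"dx":0,"dy":0,"dz":0,"gripper":0.26}]'
python3 - <<'E'
from h import *
plan(165.7,.075,r=.115,sgn=-1)
c=manip.capture("wrist");P=world(c);save(c,"wrist3.png");hsv=cv2.cvtColor(c["pixels"],cv2.COLOR_RGB2HSV)
m=(hsv[...,0]>100)&(hsv[...,0]<130)&(hsv[...,1]>90)&(np.hypot(P[...,0]-.484,P[...,1]+.03)<.04)&(P[...,2]<.14)
q=P[m];print(m.sum(),np.percentile(q[:,2],[5,50,95]));t=q[q[:,2]>np.median(q[:,2])-.004];print(cv2.minEnclosingCircle((t[:,:2]*1000).astype(np.float32)))
E
```

```text
t: 6.57
position: [0.4839, -0.0296, 0.0807]
ee_rot: [-129.6, 89.9, -142.9]
ft_force: [0.7, -3.6, -8.2]
grip_width: 0.309
t: 6.98
position: [0.4841, -0.0291, 0.0742]
ee_rot: [-142.8, 89.9, -156.0]
ft_force: [-0.0, -0.2, 0.1]
grip_width: 0.372
t 6.9833 pos [ 0.4841 -0.0291  0.0742] tgt [ 0.4841 -0.0301  0.075 ] F [-0.  -0.2  0.1] w 31.6 q [ -7.7  29.5   7.2 119.1  -6.7  31.9  81. ]
axes y [ 0.23  0.97 -0.  ] x [-0.001 -0.    -1.   ]
shift units now-tool [-0.02 -0.02  0.01] in final tool [-0.02 -0.02  0.01] turn units [ 0.18 -0.01  0.01]
tcp r 0.1152 phi 165.22
3807 [0.09790054 0.11223723 0.12843437]
((483.4066162109375, -29.938398361206055), 39.90708923339844)
```

View pics/wrist3.png

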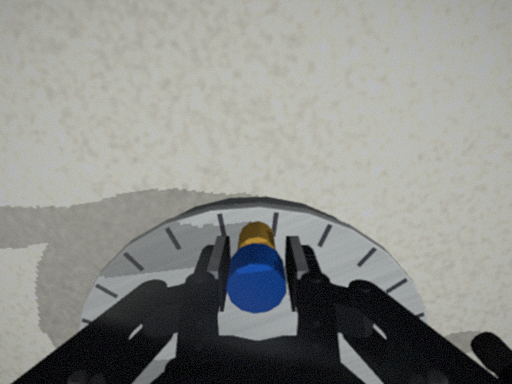

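The knob at (257,277) is loose between the pads and its top is at about 113 mm, so the pin is riding on the plate. Pushing on with the loose cage lets the pin drop by itself. The first 12 mm is still short of any possible hole.

```bash
python3 -m creep '[{"ax":-0.17,"ay":0,"az":0,"dx":0,"dy":-0.05,"dz":0,"gripper":0.26},{"ax":-0.17,"ay":0,"az":0,"dx":0,"dy":-0.05,"dz":0,"gripper":0.26},{"ax":-0.17,"ay":0,"az":0,"dx":0,"dy":-0.05,"dz":0,"gripper":0.26},{"ax":0,"ay":0,"az":0,"dx":0,"dy":0,"dz":0,"gripper":0.26}]'
python3 -m creep '[{"ax":-0.17,"ay":0,"az":0,"dx":0,"dy":-0.05,"dz":0,"gripper":0.26},{"ax":-0.17,"ay":0,"az":0,"dx":0,"dy":-0.05,"dz":0,"gripper":0.26},{"ax":-0.17,"ay":0,"az":0,"dx":0,"dy":-0.05,"dz":0,"gripper":0.26},{"ax":0,"ay":0,"az":0,"dx":0,"dy":0,"dz":0,"gripper":0.26}]'
cat >> h.py <<'E'
def look(name=None):
    s=manip.sense();p=np.array(s["position"])
    q=p[:2]-A;a=np.arctan2(q[1],q[0]);F=np.array(s["ft_force"])
    tn=np.array([-np.sin(a),np.cos(a)])
    print("t",s["t"],"tcp rel ang(rad)",round(a%(2*np.pi)-np.radians(137.9),4),"r",np.hypot(*q).round(4),"z",p[2].round(4),"Ftan",round(F[:2]@tn,1),"F",F.round(1),"w",round(s["grip_width"]*85,1))
    c=manip.capture("wrist");P=world(c);hsv=cv2.cvtColor(c["pixels"],cv2.COLOR_RGB2HSV)
    m=(hsv[...,0]>100)&(hsv[...,0]<130)&(hsv[...,1]>120)&(np.hypot(P[...,0]-p[0],P[...,1]-p[1])<.02)
    k=P[m];k=k[abs(k[:,2]-np.median(k[:,2]))<.003];o=k[:,:2].mean(0)-A
    print("knob top z",np.median(k[:,2]).round(4),"n",len(k),"ang",round(np.arctan2(o[1],o[0])%(2*np.pi)-np.radians(137.9),4),"r",np.hypot(*o).round(4))
    if name: save(c,name)
E
python3 -c 'from h import *;look()'
```

```text
t: 7.37
position: [0.4828, -0.0356, 0.0746]
ee_rot: [-125.2, 90.0, -135.4]
ft_force: [0.3, -0.1, -0.3]
grip_width: 0.371
t: 7.7
position: [0.4817, -0.042, 0.0746]
ee_rot: [-118.4, 89.9, -125.8]
ft_force: [0.7, 0.2, 0.0]
grip_width: 0.369
t 7.7 tcp rel ang(rad) 0.5904 r 0.115 z 0.0746 Ftan -0.3 F [0.7 0.2 0. ] w 31.3
knob top z 0.1124 n 2484 ang 0.5786 r 0.1187
```

```bash
python3 -m creep '[{"ax":-0.07,"ay":0,"az":0,"dx":0,"dy":-0.02,"dz":0,"gripper":0.26},{"ax":-0.07,"ay":0,"az":0,"dx":0,"dy":-0.02,"dz":0,"gripper":0.26},{"ax":-0.07,"ay":0,"az":0,"dx":0,"dy":-0.02,"dz":0,"gripper":0.26},{"ax":-0.07,"ay":0,"az":0,"dx":0,"dy":-0.02,"dz":0,"gripper":0.26}]'
python3 -c 'from h import *;look()'
```

```text
t: 8.08
position: [0.4818, -0.0437, 0.0746]
ee_rot: [168.3, 90.0, 162.5]
ft_force: [-0.1, 1.8, -1.5]
grip_width: 0.37
t 8.0833 tcp rel ang(rad) 0.6055 r 0.1147 z 0.0746 Ftan -1.8 F [-0.1  1.8 -1.5] w 31.5
knob top z 0.1124 n 2488 ang 0.5927 r 0.1187
```

```bash
python3 -m creep '[{"ax":-0.07,"ay":0,"az":0,"dx":0,"dy":-0.02,"dz":0,"gripper":0.26},{"ax":-0.07,"ay":0,"az":0,"dx":0,"dy":-0.02,"dz":0,"gripper":0.26},{"ax":-0.07,"ay":0,"az":0,"dx":0,"dy":-0.02,"dz":0,"gripper":0.26}]'
python3 -c 'from h import *;look()'
```

```text
t: 8.38
position: [0.4811, -0.0475, 0.0745]
ee_rot: [-120.7, 89.9, -125.3]
ft_force: [-0.4, -1.0, 0.5]
grip_width: 0.367
t 8.3833 tcp rel ang(rad) 0.6387 r 0.1149 z 0.0745 Ftan 1.0 F [-0.4 -1.   0.5] w 31.2
knob top z 0.1041 n 2228 ang 0.6267 r 0.1187
```

The knob top dropped from 0.1124 to 0.1041, which is the home height measured at the start, at about 0.62 rad with low force. I'll open and go up.

```bash
python3 -m creep '[{"ax":0,"ay":0,"az":0,"dx":0,"dy":0,"dz":0,"gripper":0.1},{"ax":0,"ay":0,"az":0,"dx":0,"dy":0,"dz":0,"gripper":-0.3},{"ax":0,"ay":0,"az":0,"dx":0,"dy":0,"dz":0,"gripper":-0.3},{"ax":0,"ay":0,"az":0,"dx":0,"dy":0,"dz":0,"gripper":-0.3}]'
python3 -c 'from h import *;look()'
python3 -m creep '[{"ax":0,"ay":0,"az":0,"dx":-0.2,"dy":0,"dz":0,"gripper":-0.3},{"ax":0,"ay":0,"az":0,"dx":-0.5,"dy":0,"dz":0,"gripper":-0.3},{"ax":0,"ay":0,"az":0,"dx":-0.7,"dy":0,"dz":0,"gripper":-0.3},{"ax":0,"ay":0,"az":0,"dx":-0.7,"dy":0,"dz":0,"gripper":-0.3},{"ax":0,"ay":0,"az":0,"dx":-0.5,"dy":0,"dz":0,"gripper":-0.3}]'
python3 -m creep '[{"ax":0,"ay":0,"az":0,"dx":0,"dy":0,"dz":0,"gripper":-0.3},{"ax":0,"ay":0,"az":0,"dx":0,"dy":0,"dz":0,"gripper":-0.3},{"ax":0,"ay":0,"az":0,"dx":0,"dy":0,"dz":0,"gripper":-0.3}]'
python3 - <<'E'
from h import *
look("wrist4.png")
a=np.hstack([manip.capture("scene")["pixels"],manip.capture("side")["pixels"][:, :]])
c=manip.capture("scene");save(c,"scene4.png")
s=manip.capture("side");P=world(s);hsv=cv2.cvtColor(s["pixels"],cv2.COLOR_RGB2HSV)
m=(hsv[...,0]>100)&(hsv[...,0]<130)&(hsv[...,1]>90)&(np.hypot(P[...,0]-.48,P[...,1]+.045)<.03)&(P[...,2]<.13)
print(m.sum(),np.percentile(P[m][:,2],[5,50,95]),P[m].mean(0))
E
```

```text
t: 8.77
position: [0.4812, -0.047, 0.0745]
ee_rot: [-124.5, 89.9, -129.1]
ft_force: [-0.1, 1.3, 0.1]
grip_width: 0.649
t 8.7667 tcp rel ang(rad) 0.6346 r 0.1149 z 0.0745 Ftan -1.2 F [-0.1  1.3  0.1] w 55.2
knob top z 0.1041 n 2185 ang 0.6505 r 0.1186
t: 9.23
position: [0.482, -0.0469, 0.1812]
ee_rot: [-22.7, 89.9, -27.4]
ft_force: [0.8, -0.3, -0.6]
grip_width: 0.648
t: 9.48
position: [0.4809, -0.0467, 0.1783]
ee_rot: [-145.6, 89.9, -150.2]
ft_force: [-0.2, -0.5, 0.0]
grip_width: 0.653
t 9.4833 tcp rel ang(rad) 0.6325 r 0.1152 z 0.1783 Ftan 0.5 F [-0.2 -0.5  0. ] w 55.5
knob top z 0.1041 n 775 ang 0.6503 r 0.1179
60 [0.08885236 0.10363763 0.10691445] [ 0.47952182 -0.05374732  0.10125146]
```

View pics/scene4.png

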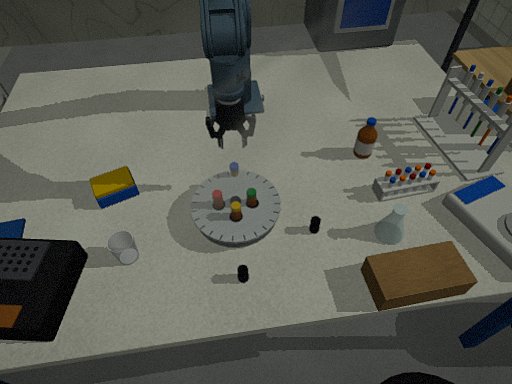

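View pics/wrist4.png

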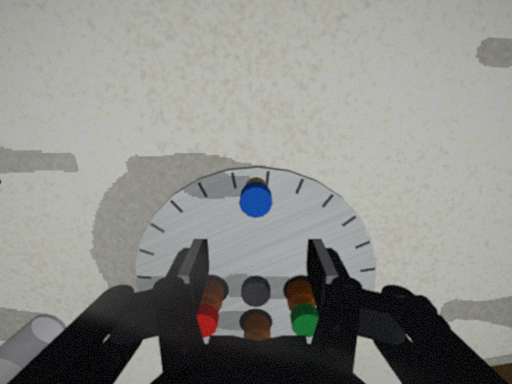

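The wrist view shows the knob free at (256,198). In the scene view the three vials stand on the turntable at (217,199), (236,211) and (252,197), and the bystanders look unmoved. The knob top is at home height and stays there, so I'm handing in.

```bash
python3 -c 'from h import *;print(manip.hand_in());look()'
```

```text
the job is handed in; nothing more can be done
None
the job is handed in; nothing more can be done
```

The carousel is on its next station with the pin home, and I handed the job in at about 9.6 s of the 43 s allowed. The hand-in gives no verdict, so this rests on my own checks.

**What I did:** I gripped the knob and lifted it about 12.5 mm. I turned the table 0.48 rad counterclockwise with the pin out, then lowered the pin onto the plate. From there I held the knob loosely between the open pads and pushed it on in small steps until the pin dropped by itself. Then I opened the gripper and raised the tool clear.

**Last checks:**
- **Pin:** the knob top fell from 0.1124 m to 0.1041 m, the same height as at the start. It stayed there after release.
- **Turntable angle:** about 0.65 rad from the wrist camera after release, and about 0.63 rad from the tool position. The two differ by about 0.02 rad, and both are well inside 0.55 to 1.02 rad.
- **Side force:** the readings during the search were at most about 2 N along the turning direction. They were taken at the end of each short push, so a brief peak in between would not show.
- **Vials and bench:** in the last pictures all three vials stand on the turntable and the bystanders look unmoved. I judged this by eye and did not measure it.
- **Robot:** the gripper is open and clear of everything, and the wrist force was about 0.5 N.

No check failed. My first move command was refused for missing keys and moved nothing.

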